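# Load the lazy Susan tray with the foot-care things

## Task

Turn the lazy Susan (its black post is the handle) until the open side of its tray faces the shelf board, then load the tray by sliding three things in along the board, one after another and never lifting them: the blue foot file lengthwise across the tray against the green divider, next the orange pill organiser lengthwise against the file, last the amber jar, upright, against the organiser. Push each home until you feel it stop, so that the row is snug without gaps, but gently: the divider slides back if pushed hard and must stay put. Leave the mug, the nail clipper and the white cream pot alone.

Things in the scene. Friction and masses are not known exactly. Their poses are not given: they have to be found in the camera images.
- shelf: White melamine board, fixed, top 30 mm up. Origin on the work surface under it; x across the board (-190 to +190 mm), y towards the lazy Susan, whose axis stands at x 0, y +300 mm here. Board from y -300 to +130 mm, with horns at both sides up to y +300 around a round cut-out (radius 169 mm) in which the lazy Susan turns. Position and yaw vary.
- susan (a joint): Turn of the lazy Susan (rad, counter-clockwise from above positive, range -1.6 to 1.6). At 0 the tray's open side faces the board squarely (towards the board's -y). Starts between 0.45 and 1.05. Stiff bearing: dry friction 0.5 N m (about 4 N at the post), stays where it is left.
- susan_center (a point): Centre of the white disc (radius 165 mm, top 28.5 mm up, 1.5 mm below the board), on its axis. Axes turn with the disc; at joint 0 as the board's. On it a tray with walls 42 mm high: side walls with inner faces at x +-106 mm from y -95 to +127, back wall at y 125 to 130, open to -y, where two 30 mm guide flaps flare outwards by 0.33 rad (y -93 to -122).
- post (a point): Middle of the upright black finger post (16 mm diameter), the handle of the lazy Susan. It stands on the middle of the tray's back wall, 127.5 mm from the turning axis (disc y +127.5). This point is 105.5 mm above the work surface; the post is free from 80 mm to its top at 120.5 mm.
- divider (a joint): How far the green divider has been pushed back (m), 0 at the start, up to 0.024. It slides towards the tray's back wall when pressed with more than about 15 N (dry friction, no spring).
- divider_face (a point): Middle of the green divider's front face, at floor level of the tray, 93 mm behind the disc's centre (disc y +93). Same axes as the disc: things are loaded on its -y side. The divider is 208 mm wide (x), 6 mm thick, 42 mm high (a small tab on top reaches 48 mm).
- file: Blue foot file with plastic grip, loose, about 120 g: 165 mm long (x), 46 mm wide (y), 12 mm thick, the grip half (-x) 18 mm thick. Origin in the middle of its underside. Lies flat on the board, nearest the lazy Susan, its length roughly across (along the board's x).
- organiser: Orange weekly pill organiser, loose, about 140 g: 150 mm long (x), 62 mm wide (y), 24 mm high body, 30 mm with its lid tabs. Origin in the middle of its underside. Lies on the board behind the file, its length roughly across.
- jar: Round amber glass jar with aluminium lid, loose, about 200 g: 66 mm diameter, 58 mm high, origin in the middle of its underside. Stands upright on the board, farthest from the lazy Susan.
- mug: White ceramic mug, bystander, 72 mm diameter, 78 mm high, on the robot's side of the board near the jar. Origin in the middle of its underside.
- clipper: Chrome nail clipper, bystander, 72 mm long (x), 14 mm wide, 16 mm high, on the far side of the board. Origin in the middle of its underside.
- cream_pot: Small white cream pot, bystander, 54 mm diameter, 45 mm high, on the far side of the board near the jar. Origin in the middle of its underside.
There are look-alikes about, which are no part of the job. Leave any pink, purple or red look-alike of the jar alone.

How it is judged:
By the outcome, as a careful person would: the job done as asked, in the order asked, and still so for the second after the job is handed in, with the robot touching nothing.
It also fails if it takes over 72 s, if anything falls off the work surface, if the arm or the gripper's body presses on something with over 40 N, if the wrist force passes 120 N, or if a joint passes its speed limit or range.

## Robot

A 7-joint arm with a two-finger parallel gripper is mounted at the origin on the work surface. World frame = base frame: x ahead of the robot, y to its left, z up, the work surface at z = 0. Lengths are in m, angles in rad, forces in N, time in s.
With the tool pointing down it reaches from about 0.4 to 0.85 m from the base axis. Payload 10.4 kg.
Tool frame: the origin (TCP) lies at the very end of the fingers, on their centre line; the grasp point (between the pads) lies 19 mm behind it; z points along the fingers, y is the line along which they close (so a half turn about z gives the same grasp; the last joint's range is limited). The gripper opens to 87 mm and grips with 3 to 60 N. Pads are 19 mm wide; open, the fingers measure 117 mm over their backs; the gripper's body (75 mm by 190 mm) begins 51 mm behind the grasp point.
Start: joints at [1.294, 0.332, -0.065, 1.46, 0.022, 1.35, -0.088], TCP at [0.157, -0.605, 0.223] pointing down, gripper open.
Joint ranges: [-2.6, 2.6], [-0.5, 2.12], [-1.47, 1.34], [0.16, 2.42], [-1.27, 4.41], [0.06, 2.06], [-2.6, 2.6]. Speed limits (rad/s): [2.22, 2.22, 2.79, 2.79, 3.14, 3.14, 3.14].

## Interface

Orientations are given as a unit quaternion [x, y, z, w].
In Python, from bench import status, camera, order gives the robot as it stands.
- The arm moves only by the tool jog_arm, never from a script. Its argument "plan" is a list of rows, each a list of 7 numbers: the turn, a rotation vector about the tool's x, y, z in rad, then the shift along the tool's x, y, z in mm, then the opening, from -1 (shut) to 1 (fully open). A call has 1 to 12 rows; each row is the pose to reach, as a shift and turn from the pose commanded when the call began, along the tool's axes at that moment; what a row does not reach only later rows make up. A row lasts 1/10 s, in which the tool goes at most 50 mm and 8.59 degrees, less where a joint would pass 70% of its speed; a pose out of reach is approached as far as the arm can. A call with a gripper value outside its range is refused whole. The fingers move at their own pace and stop on an object; "squeeze" is the grip in N (left out, the last holds). Time passes only in rows, so rows that repeat a pose let the fingers close. It gives the time, the measured TCP pose, the force, the opening and the grip force at its end, in the units of the state.
- status.read_state(): the state, without advancing time (a new reading comes with each control period).
- camera(name): name is "scene" or "top"; returns a dict with "image" (384x512x3 uint8, red, green, blue), "z_map" (384x512 float32, m along the optical axis (not along the pixel's ray), 0 where there is no reading), "fx", "fy", "cx", "cy" (pixels), "k1" (the pictures are not rectified: a ray, as slopes to the right and down, at radius r is drawn at 1 + k1 r^2 times it, then the intrinsics apply), "world_from_camera" (4x4, takes a point from camera to world coordinates). Camera axes: x right, y down, z forward; pixel columns grow to the right and rows downward; lengths in m; the calibration is good to about 2 mm. A picture is of the moment at which its call begins.
- order.close_job(): hands the job in; it is judged then, once.
The state is a dict: "time": time; "joint_positions": joint angles; "joint_vel": joint speeds; "joint_torque": joint torques, N m; "ee_pos": TCP position; "eef_rot": TCP orientation; "ft_force": force on the tool from outside, world axes, zero at the start; "torque": the same for the moment, N m; "width": finger opening in m; "grip_force": force on a finger pad.
Only numpy, scipy, OpenCV 4.12 (cv2) and the standard library are available. Lean on these libraries where they do the work, as an engineer would, in place of code of your own. Each camera call takes 0.05 s, during which the arm holds its last target. There are 200 camera calls.

## Working session

There is one attempt and no reset: what is moved stays moved. The work goes in short steps, Python scripts to look and compute and a tool call to move; the robot and the scene stay as the last step left them, time stands still between calls to the robot, and variables do not carry over. Pictures are saved under pics/ and viewed, at most 10 in all, crops included, and the job is handed in when it is done.

Besides the shell and the picture viewer there is one more tool, called after "Call:" as name(argument=value, ...), one argument or row to a line, values as JSON. jog_arm: Moves the arm, as the interface text tells. Its arguments: {"type":"object","properties":{"plan":{"type":"array"},"squeeze":{"type":"number"}},"required":["plan"]}

```bash
ls; mkdir -p pics; python3 - <<'E'
from bench import status, camera, order
import cv2,numpy as np
s=status.read_state()
print({k:np.round(v,3) for k,v in s.items()})
for n in("scene","top"):
    c=camera(n); cv2.imwrite(f"pics/{n}0.png",c["image"][:,:,::-1])
    np.savez(f"{n}0.npz",**c)
    print(n,c["fx"],c["fy"],c["cx"],c["cy"],c["k1"],np.round(c["world_from_camera"],4).tolist())
E
```

```text
pics
{'time': np.float64(0.0), 'joint_positions': array([ 1.294,  0.333, -0.065,  1.461,  0.022,  1.35 , -0.089]), 'joint_vel': array([0.001, 0.   , 0.001, 0.001, 0.   , 0.001, 0.001]), 'joint_torque': array([-1.0000e-03, -6.2326e+01,  2.4000e-02, -3.8990e+01, -6.1000e-02,
        4.0000e-02,  0.0000e+00]), 'ee_pos': array([ 0.157, -0.605,  0.222]), 'eef_rot': array([ 0.992,  0.127, -0.   , -0.001]), 'ft_force': array([-0.351, -0.25 , -0.606]), 'torque': array([-0.003,  0.011, -0.017]), 'grip_force': np.float64(0.0), 'width': np.float64(0.087)}
scene 487.1824741416423 487.1824741416423 255.47093919331726 195.12833867615757 0.0009289982790278179 [[-0.8607, 0.3412, -0.378, 1.0574], [0.5092, 0.5744, -0.6409, 0.7612], [-0.0015, -0.7441, -0.6681, 0.998], [0.0, 0.0, 0.0, 1.0]]
top 388.9756881706454 388.9756881706454 257.74772637790005 195.09220581451274 -0.05174826595097477 [[-0.0097, -0.9914, 0.1307, 0.3971], [-0.9999, 0.0089, -0.0063, -0.1023], [0.0051, -0.1307, -0.9914, 1.422], [0.0, 0.0, 0.0, 1.0]]
```

View pics/scene0.png

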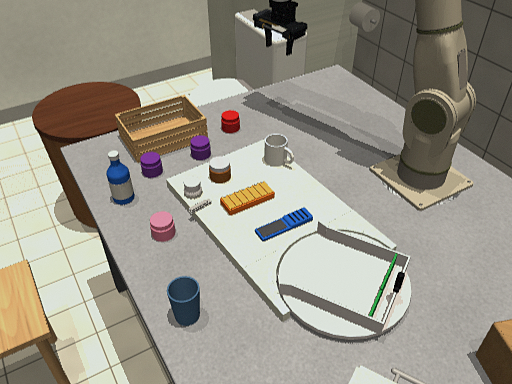

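View pics/top0.png

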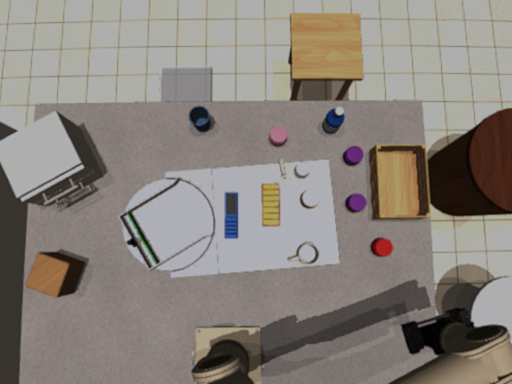

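The top view shows the jar lookalikes: amber with a grey lid at (310,199), purple at (354,155) and (357,203), pink at (278,135), red at (383,247). The cream pot is at (302,171) and the mug at (307,252). I choose the amber jar at (310,199), which is scene (219,170). The file is at (231,215), the organiser at (271,204) and the post at about (132,240).

```bash
cat > h.py <<'E'
import cv2,numpy as np
def ray(c,px):
    K=np.array([[c["fx"],0,c["cx"]],[0,c["fy"],c["cy"]],[0,0,1]],float)
    n=cv2.undistortPoints(np.asarray(px,float).reshape(-1,1,2),K,np.array([float(c["k1"]),0,0,0])).reshape(-1,2)
    T=np.asarray(c["world_from_camera"]); d=np.c_[n,np.ones(len(n))]@T[:3,:3].T
    return T[:3,3],d
def onz(c,px,z):
    o,d=ray(c,px); return (o+d*((z-o[2])/d[:,2])[:,None])[:,:2]
def cloud(c):
    v,u=np.mgrid[:384,:512]; o,d=ray(c,np.c_[u.ravel(),v.ravel()])
    return (o+d*np.asarray(c["z_map"]).reshape(-1,1)).reshape(384,512,3)
def hsv(c): return cv2.cvtColor(np.ascontiguousarray(c["image"]),cv2.COLOR_RGB2HSV)
def mask(c,lo,hi,box=None):
    m=cv2.inRange(hsv(c),lo,hi)
    if box: k=np.zeros_like(m); x0,y0,x1,y1=box; k[y0:y1,x0:x1]=255; m&=k
    return m
def rect(c,m,z):
    cn=max(cv2.findContours(m,cv2.RETR_EXTERNAL,cv2.CHAIN_APPROX_NONE)[0],key=cv2.contourArea)
    p=onz(c,cn,z); r=cv2.minAreaRect((p*1000).astype(np.float32))
    b=cv2.boxPoints(r); e=max([b[1]-b[0],b[2]-b[1]],key=np.linalg.norm)
    return np.round(r[0],1),np.round(r[1],1),round(float(np.arctan2(e[1],e[0])),3)
E
python3 - <<'E'
from h import *
T=dict(np.load("top0.npz"));S=dict(np.load("scene0.npz"))
C={'top':cloud(T),'scene':cloud(S)}
for n,c,bf,bo,bj,bd in(("top",T,(215,180,250,245),(255,175,290,235),(295,185,325,212),(115,170,220,275)),("scene",S,(245,200,325,245),(210,175,285,220),(200,150,240,187),(270,220,420,340))):
    P=C[n]
    print(n,"file",rect(c,mask(c,(100,80,30),(130,255,255),bf),.045))
    print("org",rect(c,mask(c,(8,100,100),(32,255,255),bo),.056))
    print("green",rect(c,mask(c,(45,80,30),(85,255,255),bd),.0705))
    m=mask(c,(0,0,0),(180,255,60),bd); ok=(m>0)&(P[...,2]>.085)&(P[...,2]<.13); q=P[ok]; print("post",len(q),q.mean(0) if len(q) else 0, q.max(0) if len(q) else 0)
    k=np.zeros(P.shape[:2],bool);k[bj[1]:bj[3],bj[0]:bj[2]]=1
    q=P[k&(P[...,2]>.083)&(P[...,2]<.095)]; print("jar",len(q),cv2.minEnclosingCircle((q[:,:2]*1000).astype(np.float32)),q[:,2].mean())
    # board height pixels
    z=P[...,2]; b=((z>.02)&(z<.038)&(hsv(c)[...,2]>150)&(hsv(c)[...,1]<40)).astype(np.uint8)*255
    print("z board",np.median(z[b>0]))
    cv2.imwrite(f"pics/b_{n}.png",b)
    # everything tall around the board for bystanders
E
python3 - <<'E'
import cv2,numpy as np
a=cv2.imread('pics/b_top.png');b=cv2.imread('pics/top0.png')[110:290,105:345]
cv2.imwrite('pics/v1.png',np.vstack([cv2.resize(b,(720,540),interpolation=cv2.INTER_CUBIC)]))
E
```

```text
top file (array([510.6, -15.4]), array([ 42.9, 160.3]), -0.003)
org (array([ 543.7, -155.8]), array([ 60.1, 145.7]), -0.011)
green (array([432.3, 292.5]), array([206.1,  11.9]), 0.548)
post 23 [0.41526234 0.31749484 0.11149661] [0.42166737 0.32390227 0.12494362]
jar 240 ((562.28466796875, -292.77313232421875), 31.013856887817383) 0.08821549299676565
z board 0.03004757222288601
scene file (array([509.9, -13.4]), array([ 54.6, 169.8]), -0.012)
org (array([ 549.6, -147.1]), array([157. ,  78.7]), 0.004)
green (array([428.2, 294.5]), array([208.4,   8.3]), 0.544)
post 99 [0.41747546 0.32376829 0.10780217] [0.423854   0.3300469  0.12351191]
jar 227 ((560.9039306640625, -292.681640625), 33.73377990722656) 0.08891760566324003
z board 0.030319685460005574
```

View pics/v1.png

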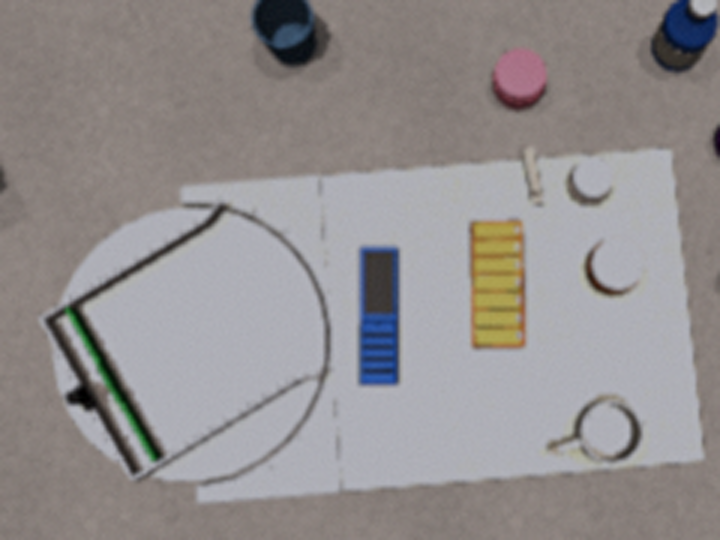

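View pics/b_top.png

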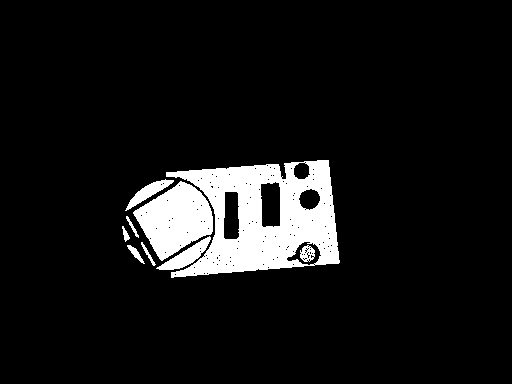

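The crop confirms the amber jar, with a brown rim and pale lid at crop (615,265). The file (378,315) and organiser (497,285) both lie across the board, and the post is at (82,397). Next I'll fit the board and disc.

```bash
python3 - <<'E'
from h import *
T=dict(np.load("top0.npz"));S=dict(np.load("scene0.npz"))
def fit(p): 
    vx,vy,x,y=cv2.fitLine((p*1000).astype(np.float32),cv2.DIST_HUBER,0,.01,.01).ravel(); return np.array([vx,vy]),np.array([x,y])
for n,c in(("top",T),("scene",S)):
    P=cloud(c); m=cv2.imread(f"pics/b_{n}.png",0); m=cv2.morphologyEx(m,cv2.MORPH_CLOSE,np.ones((3,3),np.uint8))
    cn=max(cv2.findContours(m,cv2.RETR_EXTERNAL,cv2.CHAIN_APPROX_NONE)[0],key=cv2.contourArea)
    p=onz(c,cn,.03)
    g=np.array([.496,-.075]) if 0 else None
    # iterate: guess yaw .065, centre of board ends
    yaw=.065
    o=np.array([.515,-.07])
    for it in range(4):
        R=np.array([[np.cos(yaw),-np.sin(yaw)],[np.sin(yaw),np.cos(yaw)]]); q=(p-o)@R
        L=p[(abs(q[:,0]+.19)<.012)&(q[:,1]<.25)&(q[:,1]>-.28)]; H=p[(abs(q[:,0]-.19)<.012)&(q[:,1]<.25)&(q[:,1]>-.28)]
        E=p[(abs(q[:,1]+.3)<.02)&(abs(q[:,0])<.17)]
        ys=[]
        for s in(L,H):
            d,_=fit(s); d*=np.sign(d[1]); ys.append(np.arctan2(-d[0],d[1]))
        yaw=np.mean(ys); R=np.array([[np.cos(yaw),-np.sin(yaw)],[np.sin(yaw),np.cos(yaw)]])
        l,h,e=[np.median(s@R,0) for s in(L,H,E)]
        o=R@np.array([(l[0]+h[0])/2,e[1]+.3])
    print(n,"yaw",ys,"o",o,"width",h[0]-l[0],"n",len(L),len(H),len(E),"susan",o+R@[0,.3])
    # disc: outer contour arc beyond horns
    q=(p-o)@R; A=onz(c,cn,.0285)[(q[:,1]>.335)]
    M=np.c_[2*A,np.ones(len(A))]; s=np.linalg.lstsq(M,(A**2).sum(1),rcond=None)[0]; print("disc",s[:2],np.sqrt(s[2]+s[0]**2+s[1]**2),len(A))
    # obstacles: mug
    z=P[...,2]; Q=(P[...,:2]-o)@R
    k=(z>.1)&(z<.112)&(abs(Q[...,0])<.2)&(Q[...,1]<0)&(Q[...,1]>-.32)
    if k.any(): print("mug",P[k].min(0),P[k].max(0))
    k=(z>.065)&(z<.08)&(abs(Q[...,0]-.12)<.08)&(Q[...,1]<-.1)&(Q[...,1]>-.32)
    if k.any(): print("cream",P[k].min(0),P[k].max(0))
E
```

```text
Traceback (most recent call last):
cv2.error: OpenCV(4.12.0) /io/opencv/modules/imgproc/src/linefit.cpp:50: error: (-215:Assertion failed) count > 0 in function 'fitLine2D_wods'
```

```bash
cat > fit.py <<'E'
from h import *
T=dict(np.load("top0.npz"));S=dict(np.load("scene0.npz"))
def fit(p): 
    vx,vy,x,y=cv2.fitLine((p*1000).astype(np.float32),cv2.DIST_HUBER,0,.01,.01).ravel(); return np.array([vx,vy])
a,b=onz(T,[(329,161),(339,263)],.03); print(a,b)
rot=lambda y:np.array([[np.cos(y),-np.sin(y)],[np.sin(y),np.cos(y)]])
d=a-b; yaw0=np.arctan2(d[1],d[0]); o0=(a+b)/2+rot(yaw0)@[0,.3]
for n,c in(("top",T),("scene",S)):
    P=cloud(c); m=cv2.imread(f"pics/b_{n}.png",0); m=cv2.morphologyEx(m,cv2.MORPH_CLOSE,np.ones((3,3),np.uint8))
    cn=max(cv2.findContours(m,cv2.RETR_EXTERNAL,cv2.CHAIN_APPROX_NONE)[0],key=cv2.contourArea)
    p=onz(c,cn,.03); yaw,o=yaw0,o0
    for it in range(4):
        R=rot(yaw); q=(p-o)@R; w=(q[:,1]<.25)&(q[:,1]>-.28)
        L=p[(abs(q[:,0]+.19)<.015)&w]; H=p[(abs(q[:,0]-.19)<.015)&w]; E=p[(abs(q[:,1]+.3)<.02)&(abs(q[:,0])<.17)]
        ys=[]
        for s in(L,H):
            if len(s)>20: d=fit(s); d=d*np.sign(d[1]); ys.append(np.arctan2(-d[0],d[1]))
        yaw=np.mean(ys); R=rot(yaw); l,h,e=[np.median(s@R,0) for s in(L,H,E)]
        o=R@np.array([(l[0]+h[0])/2,e[1]+.3])
    print(n,"yaw",ys,"o",o,"width",h[0]-l[0],"n",len(L),len(H),len(E),"susan",o+R@[0,.3])
    q=(p-o)@R; A=onz(c,cn,.0285)[(q[:,1]>.335)]
    s=np.linalg.lstsq(np.c_[2*A,np.ones(len(A))],(A**2).sum(1),rcond=None)[0]; print("disc",s[:2],np.sqrt(s[2]+s[0]**2+s[1]**2),len(A))
    z=P[...,2]; Q=(P[...,:2]-o)@R
    for nm,k in(("mug",(z>.1)&(z<.112)&(abs(Q[...,0])<.2)&(Q[...,1]<0)&(Q[...,1]>-.32)),("cream",(z>.068)&(z<.08)&(abs(Q[...,0]-.15)<.08)&(Q[...,1]<-.1)&(Q[...,1]>-.32))):
        if k.any(): print(nm,P[k].min(0),P[k].max(0))
E
python3 fit.py
```

```text
[ 0.70417565 -0.37341879] [ 0.3351321  -0.39691257]
top yaw [np.float32(0.07318039), np.float32(0.070742324)] o [ 0.50166536 -0.08319308] width 0.37323714701349175 n 150 145 93 susan [0.48009558 0.21603049]
disc [0.466841   0.22020354] 0.10680933703494637 75
mug [ 0.33650051 -0.31410991  0.10011617] [ 0.40316324 -0.22689423  0.11178502]
cream [ 0.59058135 -0.28955037  0.06846389] [ 0.68816342 -0.24659658  0.07979008]
scene yaw [np.float32(0.07576497), np.float32(0.06988115)] o [ 0.49975738 -0.08474354] width 0.3765169623163179 n 93 120 85 susan [0.47792977 0.21446133]
disc [0.50759477 0.26845448] 0.08611969128797141 208
mug [ 0.33441084 -0.31685421  0.10001844] [ 0.40796543 -0.23161745  0.11129657]
cream [ 0.58340898 -0.3146328   0.06845274] [ 0.69077878 -0.24173431  0.07969941]
```

The board yaw is about 0.072 and the Susan axis is at about (0.479, 0.213). The post is at about (0.413, 0.322), with the joint at about 0.47. Moving over now.

Call:
jog_arm(
  plan=[
    [0,0,-1.3,335,-125,0,1],
    [0,0,-1.3,335,-125,0,1],
    [0,0,-1.3,335,-125,0,1],
    [0,0,-1.3,335,-125,0,1],
    [0,0,-1.3,335,-125,0,1],
    [0,0,-1.3,335,-125,0,1],
    [0,0,-1.3,335,-125,0,1],
    [0,0,-1.3,520,-438,0,1],
    [0,0,-1.3,520,-438,0,1],
    [0,0,-1.3,520,-438,0,1],
    [0,0,-1.3,520,-438,0,1],
    [0,0,-1.3,520,-438,0,1],
  ],
  squeeze=10,
)

```text
time: 1.3
ee_pos: [0.5158, -0.163, 0.2224]
eef_rot: [0.713, 0.701, -0.0, 0.0]
ft_force: [0.5, -0.7, 0.1]
width: 0.087
grip_force: 0.0
```

```bash
cat >> h.py <<'E'
from scipy.spatial.transform import Rotation as Ro
def tgt(t): # tool down, tool x = board +y turned to yaw t, tool y = (cos t, sin t)
    return Ro.from_matrix(np.c_[[-np.sin(t),np.cos(t),0],[np.cos(t),np.sin(t),0],[0,0,-1]])
def go(s,x,y,z,t):
    R=Ro.from_quat(s["eef_rot"]); 
    print("turn",np.round((R.inv()*tgt(t)).as_rotvec(),3),"shift",np.round(1000*R.inv().apply(np.array([x,y,z])-s["ee_pos"]),1))
def show(s):
    m=Ro.from_quat(s["eef_rot"]).as_matrix(); print("t",round(float(s["time"]),2),"pos",np.round(s["ee_pos"],4),"yaw",round(float(np.arctan2(m[1,1],m[0,1])),3),"tilt",np.round(m[:2,2],4),"F",np.round(s["ft_force"],1),"w",round(float(s["width"]),4),"g",round(float(s["grip_force"]),1))
B0=np.array([.5007,-.0863]);YAW=.0724
def b2w(x,y): return B0+np.array([np.cos(YAW)*x-np.sin(YAW)*y,np.sin(YAW)*x+np.cos(YAW)*y])
def w2b(p): d=np.asarray(p)[:2]-B0; return np.array([np.cos(YAW)*d[0]+np.sin(YAW)*d[1],-np.sin(YAW)*d[0]+np.cos(YAW)*d[1]])
E
python3 - <<'E'
from h import *; from bench import status
s=status.read_state(); show(s); go(s,.413,.322,.14,.546); go(s,.413,.322,.085,.546)
E
```

```text
t 1.3 pos [ 0.5158 -0.163   0.2224] yaw -0.017 tilt [-0.0002 -0.0003] F [ 0.5 -0.7  0.1] w 0.087 g 0.0
turn [-0.     0.    -0.563] shift [ 483.2 -111.2   82.3]
turn [-0.     0.    -0.563] shift [ 483.2 -111.2  137.3]
```

Call:
jog_arm(
  plan=[
    [0,0,-0.56,483,-111,0,1],
    [0,0,-0.56,483,-111,0,1],
    [0,0,-0.56,483,-111,0,1],
    [0,0,-0.56,483,-111,0,1],
    [0,0,-0.56,483,-111,0,1],
    [0,0,-0.56,483,-111,0,1],
    [0,0,-0.56,483,-111,0,1],
    [0,0,-0.56,483,-111,65,1],
    [0,0,-0.56,483,-111,65,1],
    [0,0,-0.56,483,-111,65,1],
    [0,0,-0.56,483,-111,65,1],
    [0,0,-0.56,483,-111,65,1],
  ],
)

```text
time: 2.5
ee_pos: [0.4114, 0.3214, 0.1565]
eef_rot: [0.49, 0.872, -0.001, -0.001]
ft_force: [0.4, -0.9, 0.7]
width: 0.0872
grip_force: 0.0
```

```bash
python3 - <<'E'
from h import *; from bench import status
s=status.read_state(); show(s); go(s,.413,.322,.086,.546)
E
```

```text
t 2.5 pos [0.4114 0.3214 0.1565] yaw 0.547 tilt [-0.0025  0.    ] F [ 0.4 -0.9  0.7] w 0.0872 g 0.0
turn [-0.002 -0.001  0.001] shift [-0.4  1.8 70.5]
```

Call:
jog_arm(
  plan=[
    [0,0,0,0,2,35,1],
    [0,0,0,0,2,70,1],
    [0,0,0,0,2,70,0],
    [0,0,0,0,2,70,-1],
    [0,0,0,0,2,70,-1],
    [0,0,0,0,2,70,-1],
    [0,0,0,0,2,70,-1],
    [0,0,0,0,2,70,-1],
  ],
  squeeze=15,
)

```text
time: 3.3
ee_pos: [0.4151, 0.3211, 0.0881]
eef_rot: [0.492, 0.871, 0.0, 0.0]
ft_force: [-0.3, -0.4, -1.1]
width: 0.0472
grip_force: 0.0
```

```bash
python3 - <<'E'
from h import *; from bench import status
s=status.read_state(); show(s)
c=np.array([.479,.213])
for k in np.linspace(0,1,9)[1:]:
    t=.546+(.0724-.546)*k; p=c+.1275*np.array([-np.sin(t),np.cos(t)]); go(s,*p,s["ee_pos"][2],t)
E
```

```text
t 3.3 pos [0.4151 0.3211 0.0881] yaw 0.543 tilt [0.001  0.0002] F [-0.3 -0.4 -1.1] w 0.0472 g 0.0
turn [0.001 0.    0.056] shift [1.8 6.  0. ]
turn [0.001 0.    0.115] shift [ 1.1 13.6  0. ]
turn [0.001 0.    0.174] shift [ 0. 21.  0.]
turn [0.001 0.    0.234] shift [-1.5 28.4  0. ]
turn [0.001 0.    0.293] shift [-3.5 35.7  0. ]
turn [0.001 0.    0.352] shift [-5.9 42.9  0. ]
turn [0.001 0.    0.411] shift [-8.7 49.9  0.1]
turn [0.001 0.    0.47 ] shift [-11.9  56.7   0.1]
```

Call:
jog_arm(
  plan=[
    [0,0,0,0,0,0,-1],
    [0,0,0,0,0,0,-1],
    [0,0,0,0,0,0,-1],
    [0,0,0,0,0,0,-1],
    [0,0,0,0,0,0,-1],
    [0,0,0,0,0,0,-1],
  ],
)

```text
time: 3.9
ee_pos: [0.4146, 0.3209, 0.0875]
eef_rot: [0.492, 0.871, -0.0, -0.0]
ft_force: [-0.3, 0.7, 0.1]
width: 0.0157
grip_force: 15.0
```

Call:
jog_arm(
  plan=[
    [0,0,0.06,1.8,6,0,-1],
    [0,0,0.115,1,13.5,0,-1],
    [0,0,0.175,0,21,0,-1],
    [0,0,0.235,-1.5,28.5,0,-1],
    [0,0,0.295,-3.5,35.5,0,-1],
    [0,0,0.35,-6,43,0,-1],
    [0,0,0.41,-8.5,50,0,-1],
    [0,0,0.47,-12,56.5,0,-1],
    [0,0,0.47,-12,56.5,0,-1],
    [0,0,0.47,-12,56.5,0,-1],
  ],
)

```text
time: 4.9
ee_pos: [0.4706, 0.3386, 0.0875]
eef_rot: [0.681, 0.732, -0.0, 0.001]
ft_force: [3.3, -3.9, 0.7]
width: 0.0153
grip_force: 15.0
```

```bash
python3 - <<'E'
from h import *; from bench import status,camera
s=status.read_state(); show(s)
for n,bd in(("top",(115,150,225,285)),("scene",(270,200,430,350))):
    c=camera(n); np.savez(f"{n}1.npz",**c); print(n,rect(c,mask(c,(45,80,30),(85,255,255),bd),.0705))
    cv2.imwrite(f"pics/{n}1.png",c["image"][:,:,::-1])
a=cv2.imread("pics/top1.png")[120:300,90:290];b=cv2.imread("pics/scene1.png")[180:360,220:440]
cv2.imwrite("pics/v2.png",np.hstack([cv2.resize(a,(400,360)),cv2.resize(b,(400,360))]))
E
```

```text
t 4.9 pos [0.4706 0.3386 0.0875] yaw 0.073 tilt [ 0.0015 -0.0015] F [ 3.3 -3.9  0.7] w 0.0153 g 15.0
top (array([495.6, 306.1]), array([154.4,  13. ]), 0.062)
scene (array([538.5, 319.6]), array([74.4, 21.2]), 0.065)
```

View pics/v2.png

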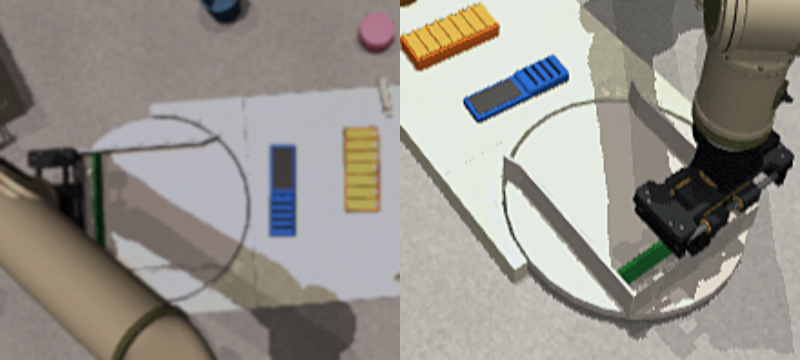

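The picture shows the tray's open side now facing the board, with the arm blocking part of the divider. I'll release, rise, and measure again from a clear position.

Call:
jog_arm(
  plan=[
    [0,0,0,0,0,0,1],
    [0,0,0,0,0,0,1],
    [0,0,0,0,0,0,1],
    [0,0,0,0,0,-40,1],
    [0,0,0,0,0,-80,1],
    [0,0,0,-50,0,-80,1],
    [0,0,0,-100,0,-80,1],
    [0,0,0,-150,0,-80,1],
    [0,0,0,-200,0,-80,1],
    [0,0,0,-250,10,-80,1],
    [0,0,0,-300,20,-80,1],
    [0,0,0,-350,20,-80,1],
  ],
)

```text
time: 6.2
ee_pos: [0.5153, -0.0074, 0.1678]
eef_rot: [0.681, 0.733, 0.0, 0.0]
ft_force: [1.2, -0.3, 0.4]
width: 0.0867
grip_force: 0.0
```

```bash
python3 - <<'E'
from h import *; from bench import status,camera
s=status.read_state(); show(s)
for n,bd in(("top",(115,150,225,285)),("scene",(270,200,430,350))):
    c=camera(n); np.savez(f"{n}2.npz",**c); cv2.imwrite(f"pics/{n}2.png",c["image"][:,:,::-1])
    m=mask(c,(45,80,30),(85,255,255),bd); print(n,rect(c,m,.0705),(m>0).sum())
    P=cloud(c); m=mask(c,(0,0,0),(180,255,60),bd); q=P[(m>0)&(P[...,2]>.085)&(P[...,2]<.13)]; print("post",len(q),q.mean(0) if len(q) else 0)
go(s,*b2w(.012,.003),.036,YAW)
E
```

```text
t 6.2 pos [ 0.5153 -0.0074  0.1678] yaw 0.074 tilt [0.0012 0.0002] F [ 1.2 -0.3  0.4] w 0.0867 g 0.0
top (array([474.7, 307. ]), array([202.6,   8.8]), 0.066) 143
post 27 [0.47185819 0.33576081 0.10760117]
scene (array([471.2, 313.8]), array([209.4,  23.7]), 0.069) 619
post 102 [0.47421081 0.34186157 0.10859086]
turn [ 0.001 -0.     0.001] shift [-74.6  -8.5 131.8]
```

Call:
jog_arm(
  plan=[
    [0,0,0,-40,-8,30,1],
    [0,0,0,-75,-8,60,1],
    [0,0,0,-75,-8,105,1],
    [0,0,0,-75,-8,130,1],
    [0,0,0,-75,-8,134.5,1],
    [0,0,0,-75,-8,134.5,1],
  ],
)

```text
time: 6.9
ee_pos: [0.5119, -0.0804, 0.0328]
eef_rot: [0.68, 0.733, -0.0, -0.001]
ft_force: [0.5, 0.8, 0.7]
width: 0.0871
grip_force: 0.0
```

```bash
python3 - <<'E'
from h import *; from bench import status
s=status.read_state(); show(s); print(w2b(s["ee_pos"]))
go(s,*b2w(.004,.20),.033,YAW);go(s,*b2w(0.002,.3),.033,.069);go(s,*b2w(0.002,.325),.033,.069)
E
```

```text
t 6.9 pos [ 0.5119 -0.0804  0.0328] yaw 0.074 tilt [-0.001   0.0007] F [0.5 0.8 0.7] w 0.0871 g 0.0
[0.01158902 0.00508251]
turn [-0.001 -0.001  0.002] shift [194.9  -7.3  -0. ]
turn [-0.001 -0.001  0.005] shift [ 2.949e+02 -9.100e+00  1.000e-01]
turn [-0.001 -0.001  0.005] shift [ 3.199e+02 -9.100e+00  1.000e-01]
```

Call:
jog_arm(
  plan=[
    [0,0,0,15,0,0,1],
    [0,0,0,25,0,0,1],
    [0,0,0,33,0,0,1],
    [0,0,0,41,-1,0,1],
    [0,0,0,50,-2,0,1],
    [0,0,0,62,-3,0,1],
    [0,0,0,75,-4,0,1],
    [0,0,0,88,-5,0,1],
    [0,0,0,101,-6,0,1],
    [0,0,0,114,-7,0,1],
    [0,0,0,124,-7,0,1],
    [0,0,0,130,-7,0,1],
  ],
)

```text
time: 8.1
ee_pos: [0.4954, 0.0493, 0.033]
eef_rot: [0.68, 0.733, 0.0, -0.0]
ft_force: [0.1, -0.2, -0.7]
width: 0.0869
grip_force: 0.2
```

```bash
cat >> h.py <<'E'
BLUE=((100,80,30),(130,255,255));ORG=((8,100,100),(32,255,255))
def look(tag,boxes):
    from bench import camera
    v=[]
    for n in("top","scene"):
        c=camera(n); np.savez(f"{n}{tag}.npz",**c)
        for nm,(col,z,bt,bs) in boxes.items():
            r=rect(c,mask(c,*col,bt if n=="top" else bs),z); print(n,nm,r,"board",np.round(w2b(r[0]/1000)*1000,1),"relyaw",round(r[2]-YAW,3))
        v.append(np.ascontiguousarray(c["image"][:,:,::-1]))
    a=v[0][130:310,100:300];b=v[1][150:330,210:410]
    cv2.imwrite(f"pics/v{tag}.png",np.hstack([cv2.resize(a,(400,360)),cv2.resize(b,(400,360))]))
E
python3 - <<'E'
from h import *; from bench import status
s=status.read_state(); show(s); print(w2b(s["ee_pos"]))
look("3",{"file":(BLUE,.045,(120,180,250,260),(230,195,420,330))})
E
```

```text
t 8.1 pos [0.4954 0.0493 0.033 ] yaw 0.074 tilt [-0.0002  0.0002] F [ 0.1 -0.2 -0.7] w 0.0869 g 0.2
[0.00454566 0.13566461]Traceback (most recent call last):
  File "<stdin>", line 3, in <module>
  File "h.py", line 40, in look
    r=rect(c,mask(c,*col,bt if n=="top" else bs),z); print(n,nm,r,"board",np.round(w2b(r[0]/1000)*1000,1),"relyaw",round(r[2]-YAW,3))
  File "h.py", line 18, in rect
    cn=max(cv2.findContours(m,cv2.RETR_EXTERNAL,cv2.CHAIN_APPROX_NONE)[0],key=cv2.contourArea)
ValueError: max() iterable argument is empty
```

Occluded in the top view, so I'll use the scene view when top sees nothing.

```bash
sed -i 's|            r=rect(c,mask(c,\*col,bt if n=="top" else bs),z); |            m=mask(c,*col,bt if n=="top" else bs)\n            if (m>0).sum()<20: print(n,nm,"hidden"); continue\n            r=rect(c,m,z); |' h.py
python3 - <<'E'
from h import *
look("3",{"file":(BLUE,.045,(120,180,250,260),(230,195,420,330))})
E
```

```text
top file hidden
scene file (array([493.8,  85.7]), array([169.4,  53.6]), 0.075) board [  5.6 172. ] relyaw 0.003
```

View pics/v3.png

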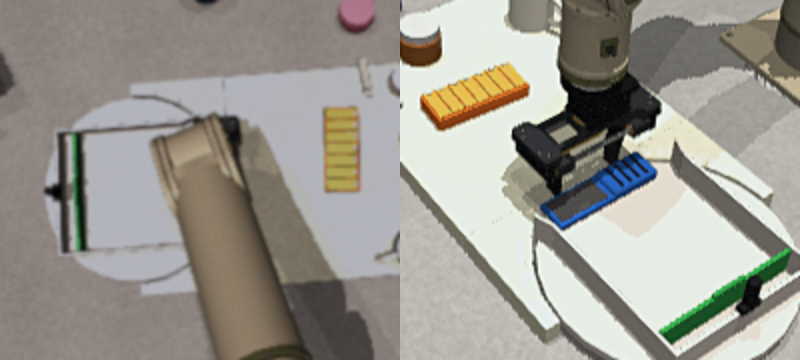

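The file sits square in the tray mouth, in scene crop (600,190). Continuing.

Call:
jog_arm(
  plan=[
    [0,0,0,10,0,0,1],
    [0,0,0,22,0,0,1],
    [0,0,0,35,0,0,1],
    [0,0,0,49,-1,0,1],
    [0,0,0.005,64,-1,0,1],
    [0,0,0.005,79,-2,0,1],
    [0,0,0.005,94,-2,0,1],
    [0,0,0.005,109,-3,0,1],
    [0,0,0.005,124,-3,0,1],
    [0,0,0.005,139,-3,0,1],
    [0,0,0.005,152,-3,0,1],
    [0,0,0.005,160,-3,0,1],
  ],
)

```text
time: 9.45
ee_pos: [0.4806, 0.2092, 0.0331]
eef_rot: [0.682, 0.731, 0.0, -0.0]
ft_force: [0.8, -1.0, -0.0]
width: 0.0867
grip_force: 0.5
```

Call:
jog_arm(
  plan=[
    [0,0,0,6,0,0,1],
    [0,0,0,12,0,0,1],
    [0,0,0,18,0,0,1],
    [0,0,0,23,0,0,1],
    [0,0,0,27,0,0,1],
    [0,0,0,30,0,0,1],
    [0,0,0,32,0,0,1],
    [0,0,0,34,0,0,1],
    [0,0,0,34,0,0,1],
  ],
)

```text
time: 10.35
ee_pos: [0.4787, 0.2415, 0.033]
eef_rot: [0.683, 0.731, 0.0, -0.0]
ft_force: [-0.1, 0.1, -0.0]
width: 0.0873
grip_force: 0.0
```

```bash
python3 - <<'E'
from h import *; from bench import status
s=status.read_state(); show(s); print(w2b(s["ee_pos"]))
look("4",{"file":(BLUE,.045,(120,180,250,260),(230,195,420,330)),"green":(((45,80,30),(85,255,255)),.0705,(115,150,225,285),(270,200,430,350))})
E
```

```text
t 10.35 pos [0.4787 0.2415 0.033 ] yaw 0.068 tilt [0.0001 0.0002] F [-0.1  0.1 -0. ] w 0.0873 g 0.0
[0.00175042 0.32856825]
top file hidden
top green hidden
scene file (array([478.6, 272. ]), array([170.3,  41.8]), 0.063) board [  3.9 359. ] relyaw -0.009
scene green (array([471.2, 313.3]), array([209.4,  24.7]), 0.069) board [ -0.5 400.7] relyaw -0.003
```

Call:
jog_arm(
  plan=[
    [0,0,0,2,0,0,1],
    [0,0,0,3.5,0,0,1],
    [0,0,0,5,0,0,1],
    [0,0,0,5,0,0,1],
  ],
)

```text
time: 10.85
ee_pos: [0.4783, 0.2466, 0.033]
eef_rot: [0.683, 0.731, 0.0, -0.0]
ft_force: [-0.3, -0.4, 0.1]
width: 0.087
grip_force: 0.0
```

Call:
jog_arm(
  plan=[
    [0,0,0,0.5,0,0,1],
    [0,0,0,1,0,0,1],
    [0,0,0,1,0,0,1],
  ],
)

```text
time: 11.15
ee_pos: [0.4783, 0.2472, 0.033]
eef_rot: [0.683, 0.731, -0.0, 0.0]
ft_force: [-0.4, -0.9, 0.4]
width: 0.0875
grip_force: 0.2
```

Call:
jog_arm(
  plan=[
    [0,0,0,0.5,0,0,1],
    [0,0,0,1,0,0,1],
    [0,0,0,1,0,0,1],
  ],
)

```text
time: 11.45
ee_pos: [0.4782, 0.2484, 0.033]
eef_rot: [0.683, 0.731, 0.0, 0.0]
ft_force: [1.0, 0.3, 0.4]
width: 0.087
grip_force: 0.2
```

Call:
jog_arm(
  plan=[
    [0,0,0,0.5,0,0,1],
    [0,0,0,1,0,0,1],
    [0,0,0,1,0,0,1],
  ],
)

```text
time: 11.75
ee_pos: [0.4782, 0.2491, 0.033]
eef_rot: [0.683, 0.731, -0.0, 0.0]
ft_force: [0.2, -0.9, 0.2]
width: 0.087
grip_force: 0.8
```

Call:
jog_arm(
  plan=[
    [0,0,0,0.5,0,0,1],
    [0,0,0,0.5,0,0,1],
  ],
)

```text
time: 11.95
ee_pos: [0.4782, 0.2492, 0.033]
eef_rot: [0.683, 0.731, -0.0, 0.0]
ft_force: [-0.6, -3.9, 1.8]
width: 0.0868
grip_force: 2.1
```

Call:
jog_arm(
  plan=[
    [0,0,0,0.5,0,0,1],
    [0,0,0,0.5,0,0,1],
  ],
)

```text
time: 12.15
ee_pos: [0.4782, 0.2492, 0.033]
eef_rot: [0.683, 0.731, -0.001, 0.0]
ft_force: [-0.4, -6.9, 3.0]
width: 0.0868
grip_force: 3.1
```

The file is home: the force rose from 4 to 7 N with no further motion, at the expected depth. Next is the organiser.

Call:
jog_arm(
  plan=[
    [0,0,0,-12,0,0,1],
    [0,0,0,-30,0,-40,1],
    [0,0,0,-60,0,-80,1],
    [0,0,0,-105,10,-90,1],
    [0,0,0,-155,20,-90,1],
    [0,0,0,-205,30,-90,1],
    [0,0,0,-255,35,-90,1],
    [0,0,0,-305,35,-90,1],
    [0,0,0,-355,35,-90,1],
    [0,0,0,-405,35,-90,1],
    [0,0,0,-455,35,-90,1],
    [0,0,0,-474,35,-90,1],
  ],
)

```text
time: 13.35
ee_pos: [0.5441, -0.2264, 0.1227]
eef_rot: [0.685, 0.729, -0.0, 0.001]
ft_force: [-0.2, 0.6, -0.3]
width: 0.0871
grip_force: 0.0
```

```bash
python3 - <<'E'
from h import *; from bench import status
s=status.read_state(); show(s); print(w2b(s["ee_pos"]))
look("5",{"file":(BLUE,.042,(120,180,250,270),(230,195,420,330)),"green":(((45,80,30),(85,255,255)),.0705,(115,150,225,285),(270,200,430,350)),"org":(ORG,.056,(255,175,290,235),(210,175,285,220))})
go(s,*b2w(.038,-.139),.035,YAW)
E
```

```text
t 13.35 pos [ 0.5441 -0.2264  0.1227] yaw 0.062 tilt [ 0.0003 -0.0014] F [-0.2  0.6 -0.3] w 0.0871 g 0.0
[ 0.03319399 -0.14290927]
top file (array([475.9, 283.4]), array([162.9,  47.7]), 0.058) board [  2.  370.5] relyaw -0.014
top green (array([473.1, 306.7]), array([199.3,   9.2]), 0.065) board [  0.9 394. ] relyaw -0.007
top org (array([ 543.7, -155.8]), array([ 60.1, 145.7]), -0.011) board [ 37.9 -72.4] relyaw -0.083
scene file (array([476.4, 274.9]), array([170.5,  33.6]), 0.069) board [  1.9 362. ] relyaw -0.003
scene green (array([471.2, 313.3]), array([209.4,  24.7]), 0.069) board [ -0.5 400.7] relyaw -0.003
scene org (array([ 549.1, -147.7]), array([158.1,  79.9]), 0.005) board [ 43.8 -64.7] relyaw -0.067
turn [ 0.     0.001 -0.01 ] shift [ 4.1  4.7 87.7]
```

View pics/v5.png

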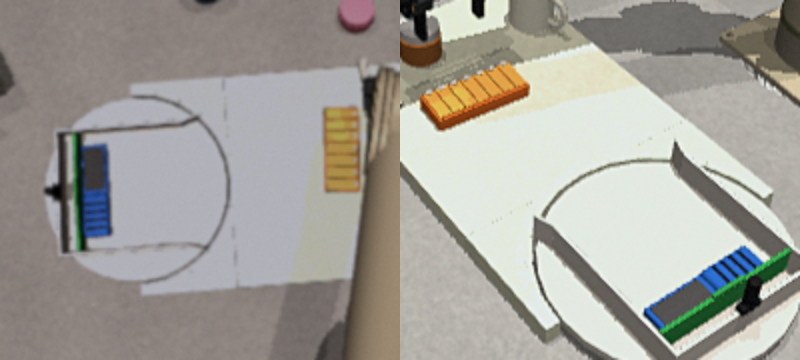

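The file lies flat against the divider in top crop (95,190), and the divider hasn't moved. Descending behind the organiser and pushing it while drifting 38 mm towards the tray's centre line.

Call:
jog_arm(
  plan=[
    [0,0,-0.01,4,5,0,1],
    [0,0,-0.01,4,5,40,1],
    [0,0,-0.01,4,5,75,1],
    [0,0,-0.01,4,5,87,1],
    [0,0,-0.01,4,5,87,1],
    [0,0,-0.01,14,5,87,1],
    [0,0,-0.01,24,5,87,1],
    [0,0,-0.01,33,4,87,1],
    [0,0,-0.01,43,2,87,1],
    [0,0,-0.01,54,0,87,1],
    [0,0,-0.01,66,-3,87,1],
    [0,0,-0.01,78,-5,87,1],
  ],
)

```text
time: 14.65
ee_pos: [0.5345, -0.1418, 0.0361]
eef_rot: [0.679, 0.734, -0.0, 0.0]
ft_force: [0.2, -1.6, 0.9]
width: 0.0874
grip_force: 0.7
```

```bash
python3 - <<'E'
from h import *; from bench import status
s=status.read_state(); show(s); print(w2b(s["ee_pos"]))
look("6",{"org":(ORG,.056,(170,150,290,255),(210,175,375,300))})
E
```

```text
t 14.65 pos [ 0.5345 -0.1418  0.0361] yaw 0.078 tilt [-0.     -0.0002] F [ 0.2 -1.6  0.9] w 0.0874 g 0.7
[ 0.02969683 -0.05782125]
top org (array([526.6, -80.6]), array([146.5,  22.2]), 0.061) board [26.2  3.8] relyaw -0.011
scene org (array([531.7, -89.6]), array([160.1,  76.9]), 0.079) board [30.7 -5.5] relyaw 0.007
```

Call:
jog_arm(
  plan=[
    [0,0,0,8,-1,0,1],
    [0,0,0,17,-3,0,1],
    [0,0,0,27,-5,0,1],
    [0,0,0,38,-7,0,1],
    [0,0,0.003,50,-9,0,1],
    [0,0,0.005,62,-11.5,0,1],
    [0,0,0.006,75,-14,0,1],
    [0,0,0.008,88,-17,0,1],
    [0,0,0.01,101,-20,0,1],
    [0,0,0.01,114,-22.5,0,1],
    [0,0,0.01,125,-24,0,1],
    [0,0,0.01,133,-25,0,1],
  ],
)

```text
time: 15.95
ee_pos: [0.4994, -0.011, 0.0361]
eef_rot: [0.682, 0.731, -0.0, -0.0]
ft_force: [0.8, -0.9, -0.0]
width: 0.0872
grip_force: 0.4
```

```bash
python3 - <<'E'
from h import *; from bench import status
s=status.read_state(); show(s); print(w2b(s["ee_pos"]))
look("7",{"org":(ORG,.056,(130,150,290,255),(210,175,375,320))})
E
```

```text
t 15.95 pos [ 0.4994 -0.011   0.0361] yaw 0.069 tilt [-0.0001 -0.    ] F [ 0.8 -0.9 -0. ] w 0.0872 g 0.4
[0.0041076  0.07519684]
top org hidden
scene org (array([498.4,  39.1]), array([160.1,  74.9]), 0.064) board [  6.8 125.2] relyaw -0.008
```

Call:
jog_arm(
  plan=[
    [0,0,0,9,0,0,1],
    [0,0,0,20,0,0,1],
    [0,0,0,33,0,0,1],
    [0,0,0,47,-1,0,1],
    [0,0,0,62,-1,0,1],
    [0,0,0,77,-1,0,1],
    [0,0,0,92,-1,1,1],
    [0,0,0,107,-1,1,1],
    [0,0,0,122,-1,1,1],
    [0,0,0,137,-1,1,1],
    [0,0,0,149,-1,1,1],
    [0,0,0,158,-1,1,1],
  ],
)

```text
time: 17.25
ee_pos: [0.4875, 0.1469, 0.035]
eef_rot: [0.682, 0.731, -0.0, -0.0]
ft_force: [-0.1, -0.9, 1.8]
width: 0.0873
grip_force: 0.7
```

Call:
jog_arm(
  plan=[
    [0,0,0,7,0,0,1],
    [0,0,0,14,0,0,1],
    [0,0,0,20,0,0,1],
    [0,0,0,25,0,0,1],
    [0,0,0,29,0,0,1],
    [0,0,0,32,0,0,1],
    [0,0,0,34,0,0,1],
    [0,0,0,34,0,0,1],
  ],
)

```text
time: 18.05
ee_pos: [0.4855, 0.1797, 0.035]
eef_rot: [0.683, 0.731, 0.0, -0.0]
ft_force: [-0.5, 0.3, 0.3]
width: 0.087
grip_force: 0.0
```

```bash
python3 - <<'E'
from h import *; from bench import status
s=status.read_state(); show(s); print(w2b(s["ee_pos"]))
look("8",{"org":(ORG,.056,(130,150,290,255),(210,175,410,340))})
E
```

```text
t 18.05 pos [0.4855 0.1797 0.035 ] yaw 0.068 tilt [-0.      0.0003] F [-0.5  0.3  0.3] w 0.087 g 0.0
[0.00411428 0.26637368]
top org hidden
scene org (array([486. , 226.9]), array([160.1,  69.9]), 0.066) board [  8.  313.4] relyaw -0.006
```

Call:
jog_arm(
  plan=[
    [0,0,0,2,0,0,1],
    [0,0,0,3.5,0,0,1],
    [0,0,0,5,0,0,1],
    [0,0,0,6,0,0,1],
    [0,0,0,6,0,0,1],
  ],
)

```text
time: 18.65
ee_pos: [0.4851, 0.1856, 0.035]
eef_rot: [0.683, 0.731, 0.0, -0.0]
ft_force: [-0.1, 0.4, -1.1]
width: 0.087
grip_force: 0.0
```

Call:
jog_arm(
  plan=[
    [0,0,0,0.5,0,0,1],
    [0,0,0,1,0,0,1],
    [0,0,0,1,0,0,1],
  ],
)

```text
time: 18.95
ee_pos: [0.4851, 0.1863, 0.035]
eef_rot: [0.683, 0.731, -0.0, 0.0]
ft_force: [0.2, -1.2, -0.2]
width: 0.0875
grip_force: 0.3
```

Call:
jog_arm(
  plan=[
    [0,0,0,0.5,0,0,1],
    [0,0,0,1,0,0,1],
    [0,0,0,1,0,0,1],
  ],
)

```text
time: 19.25
ee_pos: [0.4851, 0.1874, 0.035]
eef_rot: [0.683, 0.731, 0.0, 0.0]
ft_force: [0.3, -0.8, -0.4]
width: 0.0868
grip_force: 0.3
```

Call:
jog_arm(
  plan=[
    [0,0,0,0.5,0,0,1],
    [0,0,0,0.5,0,0,1],
  ],
)

```text
time: 19.45
ee_pos: [0.4851, 0.1874, 0.035]
eef_rot: [0.683, 0.731, -0.0, 0.0]
ft_force: [0.0, -3.0, 1.3]
width: 0.0873
grip_force: 1.5
```

Call:
jog_arm(
  plan=[
    [0,0,0,0.5,0,0,1],
    [0,0,0,0.5,0,0,1],
  ],
)

```text
time: 19.65
ee_pos: [0.4851, 0.1875, 0.035]
eef_rot: [0.683, 0.731, -0.0, 0.0]
ft_force: [-0.2, -5.0, 1.9]
width: 0.0871
grip_force: 2.6
```

Call:
jog_arm(
  plan=[
    [0,0,0,0.5,0,0,1],
    [0,0,0,0.5,0,0,1],
  ],
)

```text
time: 19.85
ee_pos: [0.4851, 0.1875, 0.035]
eef_rot: [0.683, 0.731, -0.001, 0.001]
ft_force: [-0.8, -6.4, 2.3]
width: 0.087
grip_force: 3.4
```

The organiser is home at the expected depth, with the force rising to 6 N. Now the jar.

Call:
jog_arm(
  plan=[
    [0,0,0,-12,0,0,1],
    [0,0,0,-30,0,-40,0],
    [0,0,0,-60,0,-80,0],
    [0,0,0,-105,5,-95,0],
    [0,0,0,-153,15,-95,0],
    [0,0,0,-201,25,-95,0],
    [0,0,0,-250,35,-95,0],
    [0,0,0,-300,42,-95,0],
    [0,0,0,-350,42,-95,0],
    [0,0,0,-400,42,-95,0],
    [0,0,0,-450,42,-95,0],
    [0,0,0,-500,42,-95,0],
  ],
)

```text
time: 21.05
ee_pos: [0.5605, -0.3089, 0.1301]
eef_rot: [0.683, 0.731, 0.0, 0.0]
ft_force: [0.7, 0.8, 0.6]
width: 0.0433
grip_force: 0.0
```

Call:
jog_arm(
  plan=[
    [0,0,0,-45,0,0,0],
    [0,0,0,-47,0,0,0],
    [0,0,0,-47,0,0,0],
  ],
)

```text
time: 21.35
ee_pos: [0.5634, -0.3549, 0.1294]
eef_rot: [0.684, 0.73, 0.0, -0.0]
ft_force: [0.5, 0.8, 0.1]
width: 0.0438
grip_force: 0.0
```

```bash
python3 - <<'E'
from h import *; from bench import status
s=status.read_state(); show(s); print(w2b(s["ee_pos"]))
look("9",{"org":(ORG,.056,(130,150,290,255),(210,175,410,340)),"green":(((45,80,30),(85,255,255)),.0705,(115,150,225,285),(270,200,430,350))})
c=dict(np.load("scene9.npz"));P=cloud(c)[150:187,200:240]; q=P[(P[...,2]>.083)&(P[...,2]<.095)]; r=cv2.minEnclosingCircle((q[:,:2]*1000).astype(np.float32)); print(r,w2b(np.array(r[0])/1000))
go(s,*b2w(.046,-.270),.040,YAW)
E
```

```text
t 21.35 pos [ 0.5634 -0.3549  0.1294] yaw 0.066 tilt [0.    0.001] F [0.5 0.8 0.1] w 0.0438 g 0.0
[ 0.04307996 -0.27240046]
top org (array([479. , 227.6]), array([146.7,  64.1]), 0.07) board [  1.1 314.6] relyaw -0.002
top green (array([473.1, 306.8]), array([199.4,   9.2]), 0.069) board [  0.9 394.1] relyaw -0.003
scene org (array([485.6, 232.5]), array([160.1,  65.5]), 0.075) board [  8.  319.1] relyaw 0.003
scene green (array([471.2, 313.3]), array([209.4,  24.7]), 0.069) board [ -0.5 400.7] relyaw -0.003
((563.3924560546875, -292.89117431640625), 33.13961410522461) [ 0.04758408 -0.21058493]
turn [ 0.    -0.001 -0.007] shift [ 2.3  2.9 89.4]
```

View pics/v9.png

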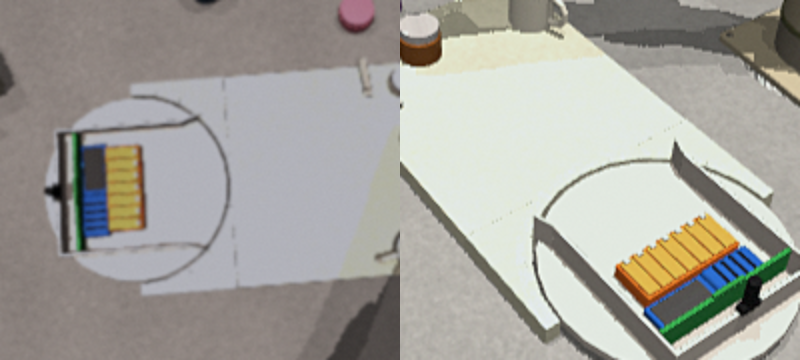

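File and organiser are snug in top crop (110,190) and the divider hasn't moved. Now pushing the jar in the two-finger cradle.

Call:
jog_arm(
  plan=[
    [0,0,0,2,3,40,0],
    [0,0,0,2,3,80,0],
    [0,0,0,2,3,92,0],
    [0,0,0,2,3,92,0],
    [0,0,0,10,3,92,0],
    [0,0,0,18,3,92,0],
    [0,0,0,24,3,92,0],
    [0,0,0,29,3,92,0],
    [0,0,0,34,3,92,0],
    [0,0,0,41,2.5,92,0],
    [0,0,0,49,2,92,0],
    [0,0,0,57,1,92,0],
  ],
)

```text
time: 22.65
ee_pos: [0.561, -0.296, 0.0381]
eef_rot: [0.683, 0.731, -0.0, 0.0]
ft_force: [-0.2, -0.8, 1.6]
width: 0.0436
grip_force: 0.8
```

```bash
python3 - <<'E'
from h import *; from bench import status,camera
s=status.read_state(); show(s); p=s["ee_pos"]; print(w2b(p))
c=camera("scene");P=cloud(c)
k=(P[...,2]>.08)&(P[...,2]<.095)&(np.hypot(P[...,0]-p[0],P[...,1]-p[1]-.04)<.06)&(hsv(c)[...,2]>90); q=P[k]; r=cv2.minEnclosingCircle((q[:,:2]*1000).astype(np.float32)); print(r,w2b(np.array(r[0])/1000))
cv2.imwrite("pics/v10.png",cv2.resize(np.ascontiguousarray(c["image"][120:270,160:360,::-1]),(800,600)))
for x,y in((.02,-.1),(0.0,.05),(0,.17)): go(s,*b2w(x,y),.037,.0700)
E
```

```text
t 22.65 pos [ 0.561  -0.296   0.0381] yaw 0.068 tilt [ 0.     -0.0001] F [-0.2 -0.8  1.6] w 0.0436 g 0.8
[ 0.04497746 -0.21348994]
((557.119873046875, -262.8524169921875), 34.08251190185547) [ 0.04350084 -0.18017113]
turn [ 0.     0.    -0.002] shift [113.4 -25.5   1.1]
turn [ 0.     0.    -0.002] shift [263.3 -46.1   1.1]
turn [ 0.     0.    -0.002] shift [383.3 -46.7   1. ]
```

View pics/v10.png

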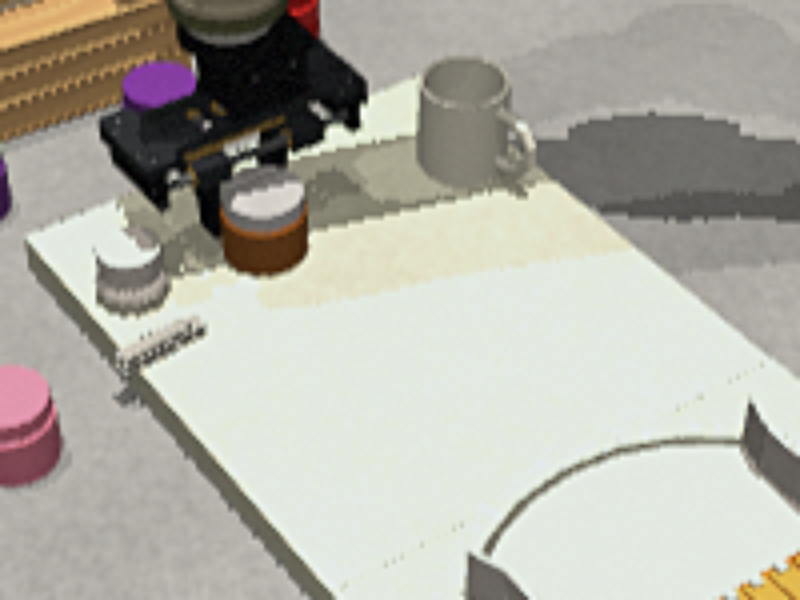

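The jar is nested in the cradle, lid at crop (265,205), and the cream pot, clipper and mug are clear. Continuing.

Call:
jog_arm(
  plan=[
    [0,0,0,9,-1,0,0],
    [0,0,0,19,-3,0,0],
    [0,0,0,30,-5,0,0],
    [0,0,0,42,-8,0,0],
    [0,0,0,55,-11,0,0],
    [0,0,0,68,-14,0,0],
    [0,0,0,81,-17,0,0],
    [0,0,0,94,-20,0,0],
    [0,0,0,107,-23,0,0],
    [0,0,0,120,-26,0,0],
    [0,0,0,133,-28,0,0],
    [0,0,0,146,-30,0,0],
  ],
)

```text
time: 23.9
ee_pos: [0.521, -0.152, 0.0381]
eef_rot: [0.683, 0.731, -0.0, 0.0]
ft_force: [1.0, -1.2, -1.1]
width: 0.0438
grip_force: 0.4
```

Call:
jog_arm(
  plan=[
    [0,0,0,13,-2,0,0],
    [0,0,0,26,-4,0,0],
    [0,0,0,39,-6,0,0],
    [0,0,0,52,-8,0,0],
    [0,0,0,65,-10,0,0],
    [0,0,0,78,-11,0,0],
    [0,0,0,91,-12,0,0],
    [0,0,0,104,-13,0,0],
    [0,0,0,117,-14,0,0],
    [0,0,0,129,-14,0,0],
    [0,0,0,140,-14,0,0],
    [0,0,0,148,-14,0,0],
  ],
)

```text
time: 25.1
ee_pos: [0.4972, -0.0052, 0.0381]
eef_rot: [0.682, 0.731, 0.0, 0.0]
ft_force: [-0.2, -0.9, -0.3]
width: 0.0439
grip_force: 0.4
```

```bash
python3 - <<'E'
from h import *; from bench import status,camera
s=status.read_state(); show(s); p=s["ee_pos"]; print(w2b(p))
c=camera("scene");P=cloud(c)
k=(P[...,2]>.08)&(P[...,2]<.095)&(np.hypot(P[...,0]-p[0],P[...,1]-p[1]-.04)<.06)&(hsv(c)[...,2]>90); q=P[k]; r=cv2.minEnclosingCircle((q[:,:2]*1000).astype(np.float32)); print(r,w2b(np.array(r[0])/1000))
E
```

```text
t 25.1 pos [ 0.4972 -0.0052  0.0381] yaw 0.069 tilt [0. 0.] F [-0.2 -0.9 -0.3] w 0.0439 g 0.4
[0.00236857 0.08116312]
((497.2235107421875, 28.960891723632812), 33.17363739013672) [0.00487022 0.11521042]
```

Call:
jog_arm(
  plan=[
    [0,0,0,7,0,0,0],
    [0,0,0,15,0,0,0],
    [0,0,0,23,0,0,0],
    [0,0,0,31,0,0,0],
    [0,0,0,40,0,1,0],
    [0,0,0,50,0,1,0],
    [0,0,0,61,0,1,0],
    [0,0,0,72,0,1,0],
    [0,0,0,83,0,1,0],
    [0,0,0,94,0,1,0],
    [0,0,0,103,0,1,0],
    [0,0,0,110,0,1,0],
  ],
)

```text
time: 26.35
ee_pos: [0.4897, 0.1044, 0.037]
eef_rot: [0.682, 0.731, 0.0, 0.0]
ft_force: [1.0, -1.8, 0.1]
width: 0.0437
grip_force: 0.4
```

Call:
jog_arm(
  plan=[
    [0,0,0,5,0,0,0],
    [0,0,0,9,0,0,0],
    [0,0,0,13,0,0,0],
    [0,0,0,16,0,0,0],
    [0,0,0,18,0,0,0],
    [0,0,0,20,0,0,0],
    [0,0,0,20,0,0,0],
  ],
)

```text
time: 27.05
ee_pos: [0.4884, 0.1236, 0.0371]
eef_rot: [0.683, 0.731, 0.0, -0.0]
ft_force: [-0.7, -0.6, -0.1]
width: 0.0437
grip_force: 0.0
```

```bash
python3 - <<'E'
from h import *; from bench import status,camera
s=status.read_state(); show(s); p=s["ee_pos"]; print(w2b(p))
c=camera("scene");P=cloud(c)
k=(P[...,2]>.08)&(P[...,2]<.095)&(np.hypot(P[...,0]-p[0],P[...,1]-p[1]-.04)<.06)&(hsv(c)[...,2]>90); q=P[k]; r=cv2.minEnclosingCircle((q[:,:2]*1000).astype(np.float32)); print(r,w2b(np.array(r[0])/1000))
E
```

```text
t 27.05 pos [0.4884 0.1236 0.0371] yaw 0.068 tilt [0.0001 0.0001] F [-0.7 -0.6 -0.1] w 0.0437 g 0.0
[0.00292575 0.2102579 ]
((485.595947265625, 159.651123046875), 32.102394104003906) [0.00272682 0.24639937]
```

Call:
jog_arm(
  plan=[
    [0,0,0,1.5,0,0,0],
    [0,0,0,3,0,0,0],
    [0,0,0,4,0,0,0],
    [0,0,0,4,0,0,0],
  ],
)

```text
time: 27.5
ee_pos: [0.4881, 0.1275, 0.037]
eef_rot: [0.683, 0.731, 0.0, 0.0]
ft_force: [-0.0, -0.3, 0.4]
width: 0.0436
grip_force: 0.1
```

Call:
jog_arm(
  plan=[
    [0,0,0,0.5,0,0,0],
    [0,0,0,1,0,0,0],
    [0,0,0,1,0,0,0],
  ],
)

```text
time: 27.8
ee_pos: [0.4881, 0.1284, 0.037]
eef_rot: [0.683, 0.731, -0.0, 0.0]
ft_force: [-0.1, -0.0, 0.7]
width: 0.0434
grip_force: 0.3
```

Call:
jog_arm(
  plan=[
    [0,0,0,0.5,0,0,0],
    [0,0,0,1,0,0,0],
    [0,0,0,1,0,0,0],
  ],
)

```text
time: 28.1
ee_pos: [0.488, 0.1294, 0.037]
eef_rot: [0.683, 0.731, 0.0, 0.0]
ft_force: [-0.3, -0.3, -0.4]
width: 0.0437
grip_force: 0.3
```

Call:
jog_arm(
  plan=[
    [0,0,0,0.5,0,0,0],
    [0,0,0,1,0,0,0],
    [0,0,0,1,0,0,0],
  ],
)

```text
time: 28.4
ee_pos: [0.4879, 0.1305, 0.037]
eef_rot: [0.683, 0.731, 0.0, 0.0]
ft_force: [0.5, -1.0, 0.8]
width: 0.0437
grip_force: 0.3
```

Call:
jog_arm(
  plan=[
    [0,0,0,0.5,0,0,0],
    [0,0,0,0.5,0,0,0],
  ],
)

```text
time: 28.6
ee_pos: [0.4879, 0.1309, 0.037]
eef_rot: [0.683, 0.731, -0.0, 0.0]
ft_force: [-0.1, -1.0, 0.7]
width: 0.0437
grip_force: 0.3
```

Call:
jog_arm(
  plan=[
    [0,0,0,0.5,0,0,0],
    [0,0,0,0.5,0,0,0],
  ],
)

```text
time: 28.8
ee_pos: [0.4879, 0.1313, 0.037]
eef_rot: [0.683, 0.731, -0.0, 0.0]
ft_force: [-0.7, -1.0, 0.3]
width: 0.0434
grip_force: 0.5
```

Call:
jog_arm(
  plan=[
    [0,0,0,0.5,0,0,0],
    [0,0,0,0.5,0,0,0],
  ],
)

```text
time: 29.0
ee_pos: [0.4879, 0.1315, 0.037]
eef_rot: [0.683, 0.731, -0.0, 0.0]
ft_force: [0.3, -3.1, 1.1]
width: 0.0436
grip_force: 1.2
```

Call:
jog_arm(
  plan=[
    [0,0,0,0.5,0,0,0],
    [0,0,0,0.5,0,0,0],
  ],
)

```text
time: 29.2
ee_pos: [0.4879, 0.1316, 0.037]
eef_rot: [0.683, 0.731, -0.0, 0.0]
ft_force: [-0.7, -5.1, 1.5]
width: 0.0436
grip_force: 2.1
```

Call:
jog_arm(
  plan=[
    [0,0,0,0.5,0,0,0],
    [0,0,0,0.5,0,0,0],
  ],
)

```text
time: 29.4
ee_pos: [0.4879, 0.1317, 0.037]
eef_rot: [0.683, 0.73, -0.001, 0.0]
ft_force: [0.2, -7.1, 1.9]
width: 0.0433
grip_force: 2.8
```

The jar is home, with the force rising to 7 N and no motion. Backing straight out, then rising.

Call:
jog_arm(
  plan=[
    [0,0,0,-2,0,0,0],
    [0,0,0,-6,0,0,0],
    [0,0,0,-15,0,0,0],
    [0,0,0,-30,0,0,0],
    [0,0,0,-60,0,0,0],
    [0,0,0,-80,0,-40,0],
    [0,0,0,-110,0,-85,0],
    [0,0,0,-155,0,-130,0],
    [0,0,0,-200,0,-150,0],
    [0,0,0,-250,0,-150,0],
    [0,0,0,-300,0,-150,0],
    [0,0,0,-300,0,-150,0],
  ],
)

```text
time: 30.6
ee_pos: [0.5072, -0.1732, 0.1871]
eef_rot: [0.685, 0.728, -0.001, 0.001]
ft_force: [0.0, -0.1, -0.2]
width: 0.0433
grip_force: 0.0
```

```bash
python3 - <<'E'
from h import *; from bench import status
s=status.read_state(); show(s)
look("11",{"file":(BLUE,.042,(120,180,250,270),(230,195,420,330)),"green":(((45,80,30),(85,255,255)),.0705,(115,150,225,285),(270,200,430,350)),"org":(ORG,.056,(130,150,290,255),(210,175,410,340))})
for n in("top","scene"):
    P=cloud(dict(np.load(n+"11.npz"))); k=(P[...,2]>.078)&(P[...,2]<.095)&(np.hypot(P[...,0]-.486,P[...,1]-.165)<.06); q=P[k]; r=cv2.minEnclosingCircle((q[:,:2]*1000).astype(np.float32)); print("jar",r,w2b(np.array(r[0])/1000),np.median(q[:,2]),q[:,2].std())
E
```

```text
t 30.6 pos [ 0.5072 -0.1732  0.1871] yaw 0.061 tilt [ 0.0002 -0.0019] F [ 0.  -0.1 -0.2] w 0.0433 g 0.0
top file (array([475.7, 285. ]), array([163. ,  46.1]), 0.069) board [  1.9 372.1] relyaw -0.003
top green (array([473.1, 306.8]), array([199.3,   8.9]), 0.065) board [  0.9 394.1] relyaw -0.007
top org (array([478.8, 227.1]), array([147.3,  62.8]), 0.093) board [  0.8 314.2] relyaw 0.021
scene file (array([476.4, 274.9]), array([170.5,  33.6]), 0.069) board [  1.9 362. ] relyaw -0.003
scene green (array([471.2, 313.3]), array([209.4,  24.7]), 0.069) board [ -0.5 400.7] relyaw -0.003
scene org (array([485.6, 231.9]), array([160.1,  67.3]), 0.076) board [  8.  318.5] relyaw 0.004
jar ((484.45294189453125, 165.5572509765625), 30.670568466186523) [0.00201404 0.25237271] 0.08714610551419832 0.0029623058391748977
jar ((486.8855895996094, 164.97293090820312), 32.319618225097656) [0.00439805 0.25161395] 0.08707572838831878 0.0025658051992173752
```

View pics/v11.png

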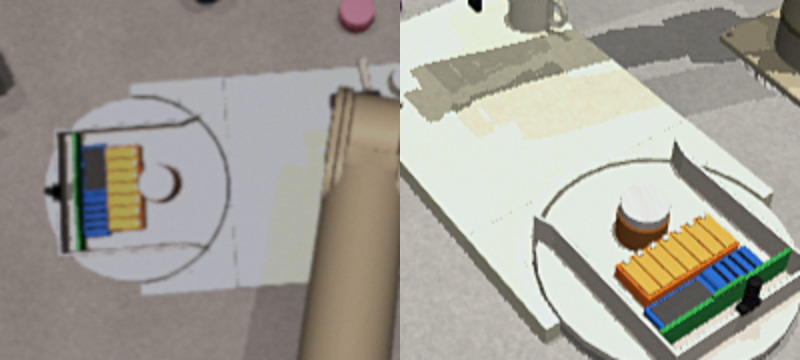

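The file, organiser and jar sit snug in top crop (95–160,185). The jar is upright, the divider is still in place and the tray is square to the board.

```bash
python3 -c "
from bench import order; print(order.close_job())"
```

```text
the job is handed in; nothing more can be done
None
```

I turned the tray to face the board, slid in the file, organiser and jar in that order, each pushed gently until it stopped, left the divider in place, and handed the job in at about 31 s.

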